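# Scrub out the steel flux pot

## Robot

A 6-joint arm with a two-finger parallel gripper is mounted at the origin on the work surface. World frame = base frame: x ahead of the robot, y to its left, z up, the work surface at z = 0. Lengths are in m, angles in rad, forces in N, time in s.
With the tool pointing down it reaches from about 0.35 to 0.975 m from the base axis. Payload 4.9 kg.
Tool frame: the origin (TCP) lies midway between the tips of the shut fingers; the grasp point (between the pads) lies 19 mm behind it; z points along the fingers, y is the line along which they close (so a half turn about z gives the same grasp; the last joint's range is limited). The gripper opens to 85 mm and grips with 20 to 120 N. Pads are 22 mm wide; open, the fingers measure 114 mm over their backs; the gripper's body (76 mm by 85 mm) begins 54 mm behind the grasp point. The pads swing forward as they close: fully open they stand 13 mm farther back than shut.
Start: joints at [-1.4, 0.053, 1.613, -0, 1.476, -0.119], TCP at [0.179, -0.599, 0.231] pointing down, gripper open.
Joint ranges: [-3.01, 3.01], [-1.01, 2.22], [0.06, 2.58], [-1.02, 4.17], [0.09, 2.62], [-3.14, 3.14]. Speed limits (rad/s): [2.57, 2.57, 3.14, 3.14, 3.14, 3.14].

## Interface

Orientations are given as a unit quaternion [w, x, y, z].
In Python, from plant import manip gives the robot as it stands.
- The arm moves only by the tool move_arm, never from a script. Its argument "increments" is one flat list of numbers, 5 for each row, row after row: the shift along the tool's x, y, z in mm, then the turn about the tool's z in rad, then the opening, from 0 (shut) to 1 (fully open). In form: [tx, ty, tz, spin, jaw, tx, ty, tz, spin, jaw, ...]. A call has 1 to 8 rows; each row shifts and turns the commanded pose from where the row before left it, along the tool's axes as they then stand; what a row does not reach is not made up. A row lasts 1/12 s, in which the tool goes at most 41.7 mm and 7.16 degrees, less where a joint would pass 70% of its speed; a pose out of reach is approached as far as the arm can. A call with a gripper value outside its range is refused whole. The fingers move at their own pace and stop on an object; the grip force is fixed at half the most. Time passes only in rows, so rows that do not move let the fingers close. It gives the time, the measured TCP pose, the force, the opening and the grip force at its end, in the units of the state.
- manip.state(): the state, without advancing time (a new reading comes with each control period).
- manip.grab_frame(name): name is "scene" or "top" or "wrist"; returns a dict with "image" (384x512x3 uint8, blue, green, red), "fov_y" (degrees; the focal length in pixels is half the picture's height over the tangent of half this angle, whatever the lens; pixels are square), "cx", "cy" (the principal point, pixels), "eye" and "rotation" of the camera in the world; the wrist camera has in their place "T_tool_cam" (4x4, takes a point from camera to tool coordinates, whose origin is the TCP and whose axes are the flange's). Camera axes: x right, y down, z forward; pixel columns grow to the right and rows downward; lengths in m; the calibration is good to about 2 mm. A picture is of the moment at which its call begins: read the wrist's pose just before it. There is no depth.
- manip.job_done(): hands the job in; it is judged then, once.
The state is a dict: "time": time; "joint_pos": joint angles; "joint_vel": joint speeds; "joint_efforts": joint torques, N m; "tool_pos": TCP position; "tool_rot": TCP orientation; "contact_force": force on the tool from outside, world axes, zero at the start; "ft_torque": the same for the moment, N m; "gripper_width": opening from 0.0 (shut) to 1.0 (fully open); "grasp_force": force on a finger pad.
Only numpy, scipy, OpenCV 4.12 (cv2) and the standard library are available. Lean on these libraries where they do the work, as an engineer would, in place of code of your own. Each camera call takes 0.05 s, during which the arm holds its last target. There are 200 camera calls.

## Task

Take the long brush out of its yellow holder by its blue handle and scrub the inside of the open dark steel flux pot: keep hold of the brush and push the bristles down to the pot's bottom, draw them up to near the rim, then push them down to the bottom a second time. Then stand the brush back in its holder, all the way down, and let go. Leave the pot standing on the bench and the white coffee mug where it is.

Things in the scene. Friction and masses are not known exactly. Their poses are not given: they have to be found in the camera images.
- brush: Long brush, 215 mm, 90 g, loose, upright in the holder, bristles down. From below: orange round bristle head, 33 mm diameter, 65 mm long, rigid, flat bottom; steel stem 8 mm; round blue handle, 24 mm diameter, from 115 to 215 mm above the bottom. Origin: centre of the flat bottom; z up along the handle. Grip at about 187 mm above the origin, any yaw.
- holder: Yellow plastic brush holder fixed to the bench, 76 mm high, on a round black foot 92 mm in diameter. Round well open at the top: bore 44 mm in diameter, flat inner floor 8 mm above the bench, widening as a funnel over the top 24 mm to a mouth of 68 mm. Origin: centre of its underside, on the bench; z up.
- pot: Open round dark grey steel flux pot with no handle, 80 mm outer diameter, 100 mm high, wall 3 mm (inside diameter 74 mm), inner floor 5 mm above the bench. 0.45 kg, loose. Origin: centre of its underside; z up.
- mug: White ceramic coffee mug with a side handle at its +y, 80 mm in diameter, 92 mm high, loose; a bystander, not to be moved. Origin: centre of its underside; z up. (A blue plastic cup, 70 mm high, stands nearby too, not part of the job. Carried with its bottom 120 mm above the bench, the brush clears pot, mug and cup.)
Mind the look-alikes: they are no part of the job. What is shaped like the pot but pink is not meant. There is more than one size of the holder; the job needs the larger.

How it is judged:
By the outcome, as a careful person would: the job done as asked, in the order asked, and still so for the second after the job is handed in, with the robot touching nothing.
It also fails if it takes over 48 s, if anything falls off the work surface, if the arm or the gripper's body presses on something with over 40 N, if the wrist force passes 120 N, or if a joint passes its speed limit or range.

## Working session

There is one attempt and no reset: what is moved stays moved. The work goes in short steps, Python scripts to look and compute and a tool call to move; the robot and the scene stay as the last step left them, time stands still between calls to the robot, and variables do not carry over. Pictures are saved under pics/ and viewed, at most 10 in all, crops included, and the job is handed in when it is done.

Besides the shell and the picture viewer there is one more tool, called as name(argument=value, ...) on one line, values as JSON. move_arm: Moves the arm, as the interface text tells. Its arguments: {"type":"object","properties":{"increments":{"type":"array"}},"required":["increments"]}

```bash
mkdir -p pics
cat > h.py <<'E'
import numpy as np, cv2
from plant import manip
def grab(n):
    f=manip.grab_frame(n); return f
def ray(f,u,v):
    F=f["image"].shape[0]/2/np.tan(np.radians(f["fov_y"])/2)
    d=np.array([(u-f["cx"])/F,(v-f["cy"])/F,1.])
    return np.array(f["eye"]),np.array(f["rotation"])@d
def at_z(f,u,v,z):
    e,d=ray(f,u,v); return e+d*(z-e[2])/d[2]
def proj(f,p):
    F=f["image"].shape[0]/2/np.tan(np.radians(f["fov_y"])/2)
    c=np.array(f["rotation"]).T@(np.array(p)-f["eye"]); return F*c[0]/c[2]+f["cx"],F*c[1]/c[2]+f["cy"]
E
python3 - <<'E'
from h import *
import pickle
fs={n:grab(n) for n in("scene","top")}
pickle.dump(fs,open("f.pkl","wb"))
for n,f in fs.items():
    cv2.imwrite(f"pics/{n}0.png",cv2.resize(f["image"],(800,600),interpolation=cv2.INTER_CUBIC)); print(n,f["eye"],f["rotation"],f["fov_y"],f["cx"],f["cy"])
print(manip.state())
E
```

```text
scene [9.54623550e-01 1.67683893e-04 6.78914933e-01] [-0.19372938  0.68509357  0.67365595 -0.19825079] 51.7423586920482 252.79680366208015 194.38994372377852
top [ 0.45029928 -0.0263239   0.9956468 ] [-0.04328224  0.70959781 -0.70242559  0.03458162] 43.330010825240265 258.6331388928836 191.5191374407069
{'time': 0.1, 'joint_pos': array([-1.39999846e+00,  5.33403814e-02,  1.61416455e+00, -2.03091500e-05,
        1.47598994e+00, -1.19005922e-01]), 'joint_vel': array([ 0.00053454, -0.00058635, -0.00438952, -0.0010756 , -0.00055132,
       -0.00059185]), 'joint_efforts': array([ 1.19105338e-03, -3.94900954e+01, -3.71360600e+01,  1.51418899e-06,
        3.93377995e-03, -2.95636262e-07]), 'tool_pos': array([ 0.1784973 , -0.59837924,  0.23015054]), 'tool_rot': array([-9.50528408e-04,  9.89519489e-01,  1.44396249e-01, -3.47318070e-05]), 'contact_force': array([-0.14525194, -0.24945733, -0.6602661 ]), 'ft_torque': array([ 0.04724178,  0.03629637, -0.01554976]), 'grasp_force': 0.0, 'gripper_width': 0.9977907922513751}
```

View pics/scene0.png

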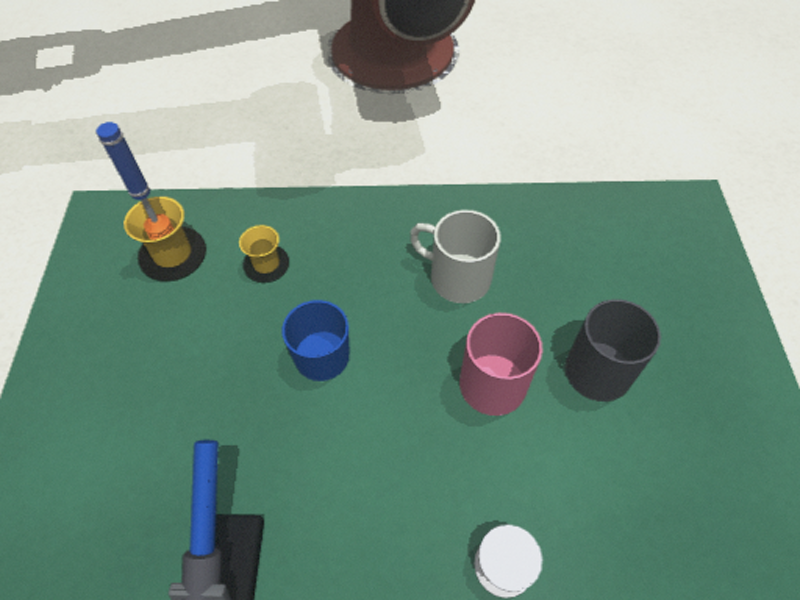

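View pics/top0.png

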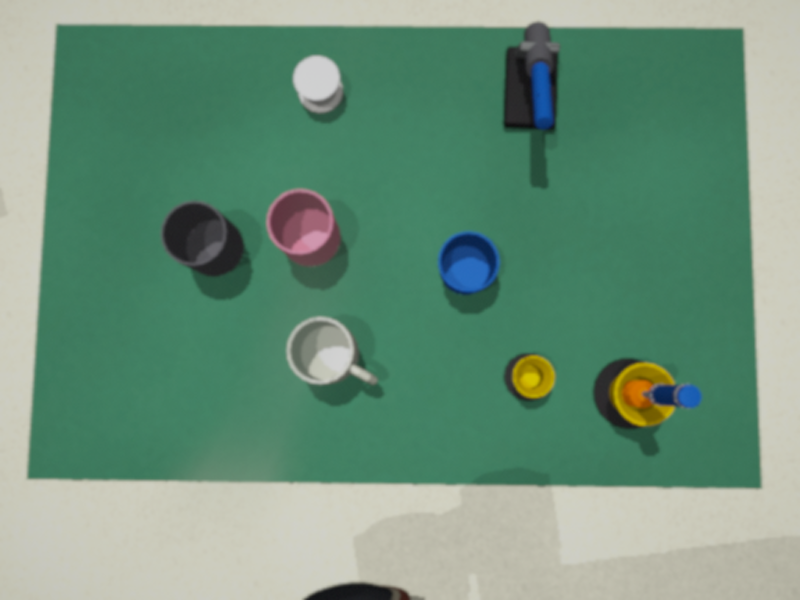

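The scene view shows these, in the 800x600 picture:
- The brush stands in the large yellow holder: cap (109,130), mouth (155,219).
- The small yellow holder is at (260,243). A hammer-like tool with a blue handle is at (204,500).
- The dark pot's rim is at (621,333) and the pink pot is at (504,345).
- The mug is at (466,240) and the blue cup at (317,340).

In the top view the brush cap is at (688,396), the holder mouth at (644,395) and the pot rim at (196,235).

Candidates:
- **Brush:** (109,130) or the blue-handled tool at (204,500). I choose the first, since it is upright in the holder with orange bristles.
- **Holder:** (155,219) or the small one at (260,243). I choose the larger.
- **Pot:** dark at (621,333) or pink at (504,345). I choose the dark one.

```bash
cat >> h.py <<'E'
from scipy.spatial.transform import Rotation as R
from scipy.optimize import least_squares
def fix(f):
    q=np.ravel(f["rotation"])
    if q.size==4: f["rotation"]=R.from_quat([q[1],q[2],q[3],q[0]]).as_matrix()
    return f
def tri(fs,ps):
    A=np.zeros((3,3));b=np.zeros(3)
    for f,p in zip(fs,ps):
        e,d=ray(f,*p);d=d/np.linalg.norm(d);M=np.eye(3)-np.outer(d,d);A+=M;b+=M@e
    return np.linalg.solve(A,b)
def circ(c,r,n=48):
    a=np.linspace(0,2*np.pi,n);return np.c_[c[0]+r*np.cos(a),c[1]+r*np.sin(a),0*a+c[2]]
E
python3 - <<'E'
from h import *
import pickle
fs={k:fix(f) for k,f in pickle.load(open("f.pkl","rb")).items()}
S,T=fs["scene"],fs["top"]
P={"cap":((109,130),(688,396),.215),"mouth":((155,219),(644,395),.076),"pot":((621,333),(196,235),.1),"mug":((466,239),(321,351),.092),"cup":((317,330),(469,263),.07),"pink":((504,345),(301,223),.1)}
for k,(a,b,z) in P.items():
    a=np.array(a)*.64;b=np.array(b)*.64
    print(k,tri([S,T],[a,b]).round(4),at_z(S,*a,z).round(4),at_z(T,*b,z).round(4))
# holder/pot colour blobs check overlay
ims=[]
for n,f in fs.items():
    im=cv2.resize(f["image"],None,fx=4,fy=4,interpolation=cv2.INTER_CUBIC)
    for k,r,z in(("mouth",.034,.076),("pot",.04,.1),("cap",.012,.223)):
        a,b,_=P[k]; a=np.array(a)*.64;b=np.array(b)*.64
        c=(at_z(S,*a,z)+at_z(T,*b,z))/2
        pts=np.array([proj(f,p) for p in circ(c,r)])*4+1.5
        cv2.polylines(im,[pts.astype(int)],True,(255,255,255),1)
    for k in("mouth","pot"):
        q=(np.array(P[k][0 if n=="scene" else 1])*.64*4).astype(int)
        y0=max(q[1]-(260 if k=="mouth" and n=="scene" else 130),0);x0=max(q[0]-180,0)
        ims.append(cv2.copyMakeBorder(c2:=im[y0:y0+300,x0:x0+400],0,300-c2.shape[0],0,400-c2.shape[1],cv2.BORDER_CONSTANT))
cv2.imwrite("pics/chk.png",np.vstack([np.hstack(ims[:2]),np.hstack(ims[2:])]))
E
```

```text
cap [ 0.4399 -0.3046  0.2205] [ 0.4338 -0.3076  0.215 ] [ 0.44   -0.3072  0.215 ]
mouth [ 0.4387 -0.3055  0.0719] [ 0.4421 -0.3033  0.076 ] [ 0.4388 -0.3045  0.076 ]
pot [0.6272 0.242  0.091 ] [0.6322 0.2401 0.1   ] [0.6251 0.2376 0.1   ]
mug [0.4874 0.0861 0.0818] [0.4953 0.0853 0.092 ] [0.487  0.0841 0.092 ]
cup [ 0.5998 -0.0931  0.0611] [ 0.6048 -0.09    0.07  ] [ 0.5986 -0.0942  0.07  ]
pink [0.6419 0.1131 0.0956] [0.6443 0.1137 0.1   ] [0.6409 0.1109 0.1   ]
```

View pics/chk.png

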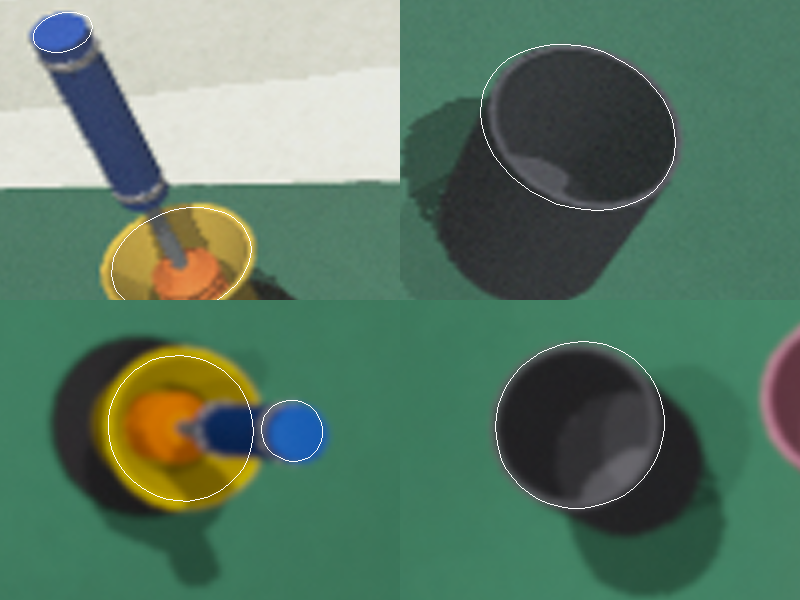

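The crops confirm the choices: the blue handle with orange bristles in the large holder, and the dark pot. The overlaid circles agree to about 2 mm. That puts the brush and holder at about (0.440,-0.305), with the cap at z 0.22 as expected, and the pot at about (0.627,0.240). Next I move above the brush.

move_arm(increments=[0,0,-35,0,1,0,0,-35,0,1,26,-16,0,0,1,26,-16,0,0,1,26,-16,0,0,1,26,-16,0,0,1,26,-16,0,0,1,26,-16,0,0,1])

```text
time: 0.77
tool_pos: [0.3013, -0.4609, 0.3007]
tool_rot: [-0.0, 0.99, 0.144, -0.0]
contact_force: [0.9, -0.6, 0.2]
gripper_width: 0.997
grasp_force: 0.0
```

move_arm(increments=[26,-16,0,0,1,26,-16,0,0,1,26,-16,0,0,1,26,-16,0,0,1,26,-16,0,0,1,26,-16,0,0,1,22,-14,0,0,1,0,0,0,0,1])

```text
time: 1.43
tool_pos: [0.4418, -0.3028, 0.3008]
tool_rot: [-0.001, 0.989, 0.147, 0.0]
contact_force: [0.3, -1.6, 0.1]
gripper_width: 0.998
grasp_force: 0.0
```

```bash
cat >> h.py <<'E'
def wrist():
    s=manip.state(); f=manip.grab_frame("wrist"); q=s["tool_rot"]
    T=np.eye(4);T[:3,:3]=R.from_quat([q[1],q[2],q[3],q[0]]).as_matrix();T[:3,3]=s["tool_pos"]
    C=T@np.array(f["T_tool_cam"]);f["eye"]=C[:3,3];f["rotation"]=C[:3,:3];return s,f
def totool(s,d):
    q=s["tool_rot"];return R.from_quat([q[1],q[2],q[3],q[0]]).as_matrix().T@np.array(d)*1000
E
python3 - <<'E'
from h import *
s,f=wrist()
im=f["image"].copy();print(s["tool_pos"],f["eye"],s["joint_pos"].round(2))
for c,r in(([.440,-.305,.223],.012),([.440,-.3045,.076],.034),([.440,-.3045,0.052],.022)):
    pts=np.array([proj(f,p) for p in circ(c,r)]);cv2.polylines(im,[pts.astype(int)],True,(255,255,255),1)
cv2.imwrite("pics/w1.png",im)
E
```

```text
[ 0.44184826 -0.30279566  0.30076825] [ 0.50901049 -0.28295543  0.44371321] [-0.74 -0.19  1.73  0.    1.6   0.54]
```

View pics/w1.png

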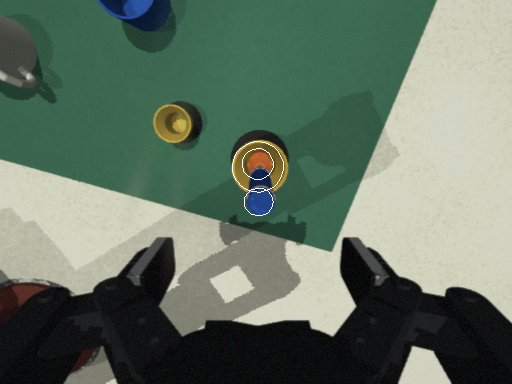

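The wrist view shows the predicted circles on the cap (258,202), mouth (258,166) and bristles (258,164), so the estimates hold to about 1 mm. I descend and grip.

move_arm(increments=[-2,2,25,0,1,0,0,25,0,1,0,0,25,0,1,0,0,25,0,1,0,0,15,0,1,0,0,10,0,1,0,0,0,0,1,0,0,0,0,0])

```text
time: 2.15
tool_pos: [0.4381, -0.309, 0.1763]
tool_rot: [-0.0, 0.99, 0.144, -0.0]
contact_force: [0.1, 0.9, 0.8]
gripper_width: 0.881
grasp_force: 0.0
```

move_arm(increments=[0,0,0,0,0,0,0,0,0,0,0,0,0,0,0,0,0,0,0,0,0,0,0,0,0,0,0,0,0,0])

```text
time: 2.65
tool_pos: [0.4389, -0.3088, 0.1775]
tool_rot: [0.0, 0.99, 0.144, 0.001]
contact_force: [-0.1, 1.4, 4.5]
gripper_width: 0.264
grasp_force: 58.7
```

move_arm(increments=[0,0,-10,0,0,0,0,-15,0,0,0,0,-20,0,0,0,0,-20,0,0,0,0,-20,0,0,0,0,-20,0,0,0,0,-20,0,0,0,0,-15,0,0])

```text
time: 3.32
tool_pos: [0.4386, -0.3087, 0.3184]
tool_rot: [0.001, 0.99, 0.144, 0.0]
contact_force: [0.1, -0.1, -0.9]
gripper_width: 0.266
grasp_force: 58.7
```

move_arm(increments=[0,0,0,0,0,0,0,0,0,0])

```text
time: 3.48
tool_pos: [0.4387, -0.3088, 0.3169]
tool_rot: [0.001, 0.99, 0.144, 0.0]
contact_force: [-0.2, 0.0, -1.1]
gripper_width: 0.263
grasp_force: 58.8
```

Run:
```python
from h import *
s,w=wrist();S=fix(grab("scene"));T=fix(grab("top"))
p=s["tool_pos"];print(p,s["contact_force"],s["joint_pos"].round(2))
b=p+[0,0,-.168]
ims=[]
for f,z in((S,1),(w,1)):
    im=cv2.resize(f["image"],None,fx=3,fy=3,interpolation=cv2.INTER_CUBIC)
    for h,r in((0,.0165),(.065,.0165),(.115,.012),(.215,.012)):
        cv2.polylines(im,[(np.array([proj(f,q) for q in circ(b+[0,0,h],r)])*3+1).astype(int)],True,(255,255,255),1)
    if f is w: cv2.polylines(im,[(np.array([proj(f,q) for q in circ([.44,-.3045,.076],.034)])*3+1).astype(int)],True,(0,255,255),1)
    u=np.array(proj(f,b+[0,0,.07]))*3;x0=int(np.clip(u[0]-200,0,1136));y0=int(np.clip(u[1]-300,0,552));ims.append(im[y0:y0+600,x0:x0+400])
cv2.imwrite("pics/lift.png",np.hstack(ims))
```

```text
[ 0.43866606 -0.30877355  0.31694499] [-0.17044839  0.01312976 -1.10831269] [-0.75 -0.2   1.71 -0.    1.63  0.53]
```

View pics/lift.png

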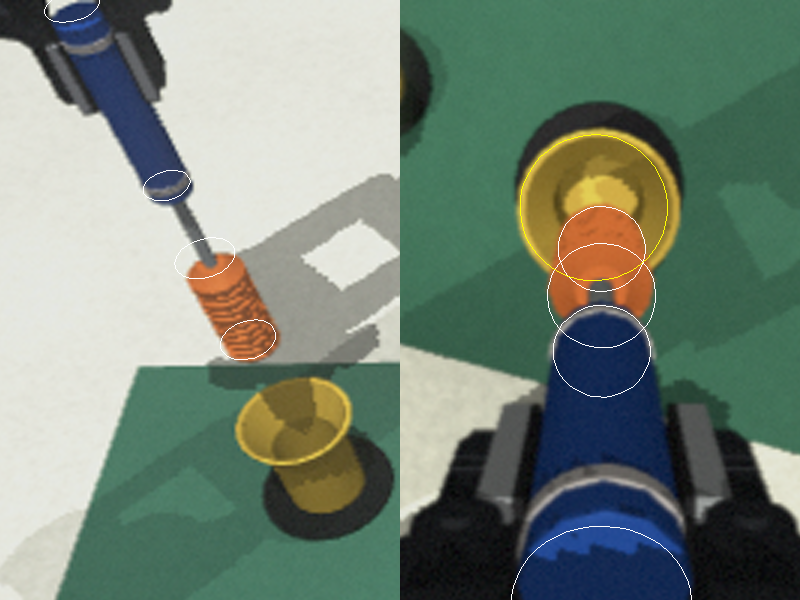

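The left half (scene) shows the brush held upright between the pads, bristles at (250,340), clear of the holder at (295,420). In the right half (wrist) the bristle bottom matches its prediction at (601,250). The holder is centred about 2.5 mm along tool +y from my estimate, so I refine it to about (0.4405,-0.307). Next is the pot.

move_arm(increments=[8,-12,0,0,0,14,-19,0,0,0,18,-25,0,0,0,18,-25,0,0,0,18,-25,0,0,0,18,-25,0,0,0,18,-25,0,0,0,18,-25,0,0,0])

```text
time: 4.3
tool_pos: [0.5111, -0.0956, 0.3151]
tool_rot: [-0.001, 0.989, 0.145, -0.001]
contact_force: [0.0, 0.3, -1.7]
gripper_width: 0.267
grasp_force: 58.8
```

move_arm(increments=[18,-25,0,0,0,18,-25,0,0,0,18,-25,0,0,0,18,-25,0,0,0,18,-25,0,0,0,18,-25,0,0,0,18,-25,0,0,0,18,-25,0,0,0])

```text
time: 4.97
tool_pos: [0.5916, 0.1372, 0.3149]
tool_rot: [-0.0, 0.989, 0.145, -0.001]
contact_force: [0.7, 0.7, -0.7]
gripper_width: 0.265
grasp_force: 58.8
```

move_arm(increments=[18,-25,0,0,0,18,-25,0,0,0,14,-20,0,0,0,8,-12,0,0,0,5,-7,0,0,0,0,0,0,0,0,0,0,0,0,0,0,0,0,0,0])

```text
time: 5.63
tool_pos: [0.6269, 0.237, 0.3163]
tool_rot: [0.0, 0.99, 0.144, -0.0]
contact_force: [-0.1, 0.4, -1.9]
gripper_width: 0.265
grasp_force: 58.8
```

Run:
```python
from h import *
s,w=wrist();p=s["tool_pos"];print(p,s["contact_force"],s["gripper_width"],s["joint_pos"].round(2))
b=p+[0,0,-.168];ims=[]
for f in(fix(grab("top")),w):
    im=cv2.resize(f["image"],None,fx=3,fy=3,interpolation=cv2.INTER_CUBIC)
    for c,r,col in((b,.0165,(255,255,255)),([.627,.238,.1],.04,(0,255,255)),([.627,.238,.005],.037,(0,255,0))):
        cv2.polylines(im,[(np.array([proj(f,q) for q in circ(c,r)])*3+1).astype(int)],True,col,1)
    u=np.array(proj(f,[.627,.238,.1]))*3;x0=int(np.clip(u[0]-200,0,1136));y0=int(np.clip(u[1]-250,0,552));ims.append(im[y0:y0+600,x0:x0+400])
cv2.imwrite("pics/pot.png",np.hstack(ims))
```

```text
[0.62691038 0.23704824 0.3162719 ] [-0.12108463  0.44205055 -1.86994316] 0.2650390444012017 [ 0.25  0.12  1.4  -0.    1.62  1.53]
```

View pics/pot.png

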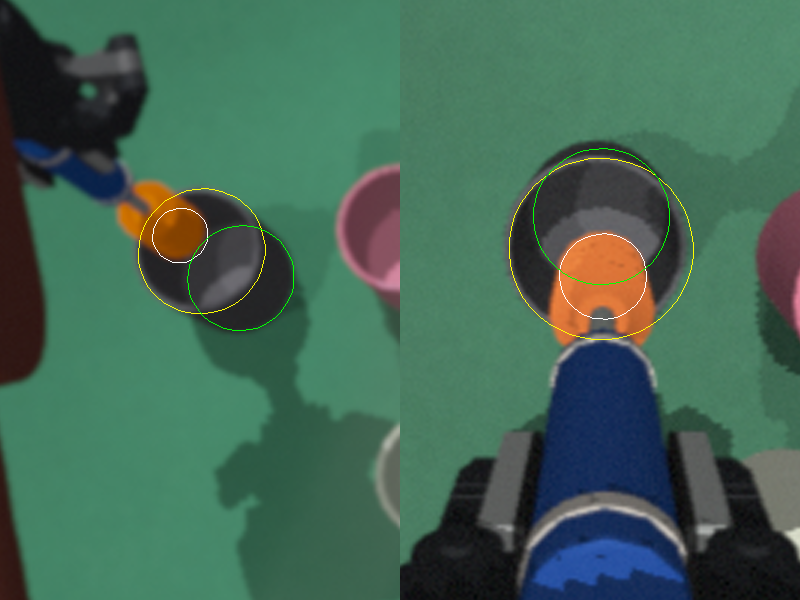

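Both views show the bristles over the pot mouth, with the pot matching its predicted rim (left (202,251), right (600,248)) to 2 mm. I push down to the bottom.

move_arm(increments=[0,0,20,0,0,0,0,25,0,0,0,0,25,0,0,0,0,25,0,0,0,0,20,0,0,0,0,15,0,0,0,0,6,0,0,0,0,0,0,0])

```text
time: 6.4
tool_pos: [0.6263, 0.2374, 0.1785]
tool_rot: [0.0, 0.99, 0.144, -0.002]
contact_force: [-0.6, 0.5, -0.3]
gripper_width: 0.262
grasp_force: 58.8
```

move_arm(increments=[0,0,2,0,0,0,0,2,0,0,0,0,2,0,0,0,0,0,0,0])

```text
time: 6.73
tool_pos: [0.6275, 0.2383, 0.1752]
tool_rot: [-0.0, 0.99, 0.144, 0.001]
contact_force: [-0.3, 0.2, -1.3]
gripper_width: 0.263
grasp_force: 58.8
```

move_arm(increments=[0,0,1,0,0,0,0,1,0,0,0,0,0,0,0])

```text
time: 6.98
tool_pos: [0.628, 0.2385, 0.1745]
tool_rot: [-0.0, 0.99, 0.144, 0.001]
contact_force: [-1.2, -0.8, 4.2]
gripper_width: 0.267
grasp_force: 59.6
```

move_arm(increments=[0,0,1,0,0,0,0,0,0,0])

```text
time: 7.15
tool_pos: [0.6283, 0.2385, 0.1745]
tool_rot: [-0.0, 0.99, 0.144, 0.002]
contact_force: [-1.7, -0.9, 8.1]
gripper_width: 0.267
grasp_force: 59.6
```

Contact at the bottom at 8 N. I draw up 82 mm, so the bristle bottom is about 13 mm below the rim.

move_arm(increments=[0,0,-12,0,0,0,0,-20,0,0,0,0,-20,0,0,0,0,-20,0,0,0,0,-10,0,0,0,0,0,0,0,0,0,0,0,0])

```text
time: 7.73
tool_pos: [0.6272, 0.2382, 0.2536]
tool_rot: [-0.0, 0.99, 0.144, 0.0]
contact_force: [0.5, 0.4, -1.5]
gripper_width: 0.265
grasp_force: 59.1
```

move_arm(increments=[0,0,12,0,0,0,0,20,0,0,0,0,20,0,0,0,0,15,0,0,0,0,8,0,0,0,0,3,0,0,0,0,3,0,0,0,0,0,0,0])

```text
time: 8.4
tool_pos: [0.6272, 0.2389, 0.1742]
tool_rot: [-0.001, 0.99, 0.144, 0.0]
contact_force: [-3.4, 1.6, 8.2]
gripper_width: 0.263
grasp_force: 60.0
```

move_arm(increments=[0,0,1,0,0,0,0,0,0,0,0,0,0,0,0])

```text
time: 8.65
tool_pos: [0.6275, 0.239, 0.1742]
tool_rot: [-0.001, 0.99, 0.144, 0.001]
contact_force: [-4.1, 0.6, 11.8]
gripper_width: 0.265
grasp_force: 60.0
```

move_arm(increments=[0,0,-12,0,0,0,0,-20,0,0,0,0,-25,0,0,0,0,-25,0,0,0,0,-25,0,0,0,0,-20,0,0,0,0,-16,0,0,0,0,0,0,0])

```text
time: 9.32
tool_pos: [0.6286, 0.2385, 0.319]
tool_rot: [-0.0, 0.99, 0.144, 0.004]
contact_force: [0.1, 0.3, -0.6]
gripper_width: 0.264
grasp_force: 59.0
```

move_arm(increments=[-8,12,0,0,0,-14,19,0,0,0,-18,25,0,0,0,-18,25,0,0,0,-18,25,0,0,0,-18,25,0,0,0,-18,25,0,0,0,-18,25,0,0,0])

```text
time: 9.98
tool_pos: [0.5523, 0.0257, 0.3114]
tool_rot: [-0.0, 0.99, 0.144, -0.002]
contact_force: [1.1, -0.6, -0.8]
gripper_width: 0.269
grasp_force: 59.0
```

move_arm(increments=[-18,25,0,0,0,-18,25,0,0,0,-18,25,0,0,0,-18,25,0,0,0,-18,25,0,0,0,-18,25,0,0,0,-18,25,0,0,0,-18,25,0,0,0])

```text
time: 10.65
tool_pos: [0.4714, -0.2065, 0.3116]
tool_rot: [-0.001, 0.99, 0.144, -0.002]
contact_force: [0.1, 0.2, -1.5]
gripper_width: 0.263
grasp_force: 59.0
```

move_arm(increments=[-18,25,0,0,0,-18,25,0,0,0,-13,19,0,0,0,-8,12,0,0,0,-4,7,0,0,0,0,0,0,0,0,0,0,0,0,0,0,0,0,0,0])

```text
time: 11.32
tool_pos: [0.4404, -0.306, 0.314]
tool_rot: [-0.0, 0.989, 0.145, -0.0]
contact_force: [-0.2, 0.6, -0.3]
gripper_width: 0.265
grasp_force: 59.0
```

Run:
```python
from h import *
s,w=wrist();p=s["tool_pos"];print(p,s["contact_force"],s["gripper_width"])
b=p+[0,0,-.1695];ims=[]
for f,t in((w,[.4405,-.307,.1]),(fix(grab("top")),[.627,.238,.1])):
    im=cv2.resize(f["image"],None,fx=3,fy=3,interpolation=cv2.INTER_CUBIC)
    for c,r,col in((b,.0165,(255,255,255)),([.4405,-.307,.076],.034,(0,0,255)),([.627,.238,.1],.04,(0,255,255))):
        cv2.polylines(im,[(np.array([proj(f,q) for q in circ(c,r)])*3+1).astype(int)],True,col,1)
    u=np.array(proj(f,t))*3;x0=int(np.clip(u[0]-200,0,1136));y0=int(np.clip(u[1]-250,0,552));ims.append(im[y0:y0+600,x0:x0+400])
cv2.imwrite("pics/back.png",np.hstack(ims))
```

```text
[ 0.44041484 -0.30599918  0.31396819] [-0.22135235  0.6150216  -0.25563891] 0.2654465221759193
```

View pics/back.png

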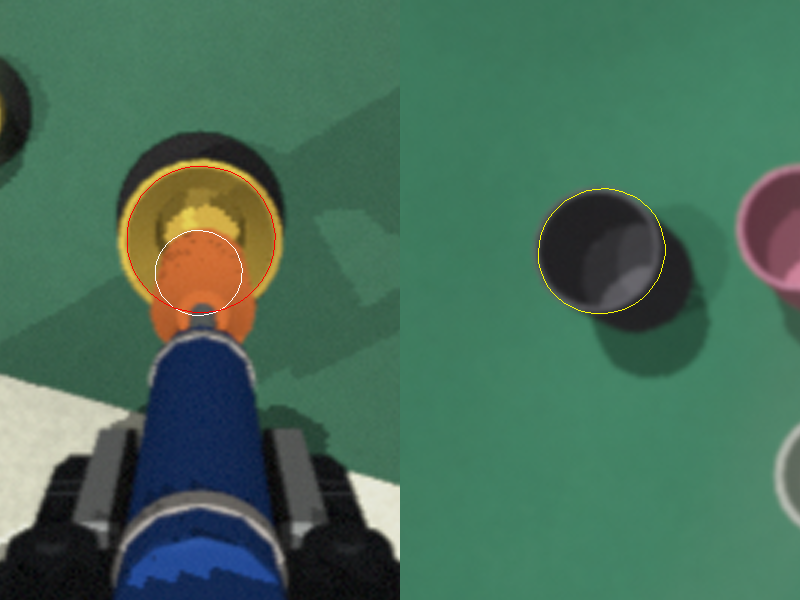

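The left half shows the bristle bottom (199,272) lined up with the holder mouth (201,237) in the closing direction. The right half shows the pot still on its circle at (602,251). I insert the brush.

move_arm(increments=[0,1,20,0,0,0,0,25,0,0,0,0,20,0,0,0,0,15,0,0,0,0,15,0,0,0,0,10,0,0,0,0,10,0,0,0,0,0,0,0])

```text
time: 12.08
tool_pos: [0.4398, -0.3068, 0.1971]
tool_rot: [-0.001, 0.989, 0.145, -0.001]
contact_force: [-0.5, 0.4, -0.6]
gripper_width: 0.264
grasp_force: 59.1
```

move_arm(increments=[0,0,8,0,0,0,0,8,0,0,0,0,3,0,0,0,0,1,0,0,0,0,0,0,0])

```text
time: 12.5
tool_pos: [0.4403, -0.308, 0.1791]
tool_rot: [-0.0, 0.99, 0.144, -0.0]
contact_force: [-0.9, -0.3, -0.6]
gripper_width: 0.268
grasp_force: 59.1
```

move_arm(increments=[0,0,1,0,0,0,0,1,0,0,0,0,0,0,0])

```text
time: 12.75
tool_pos: [0.4404, -0.3081, 0.1775]
tool_rot: [0.0, 0.99, 0.144, 0.0]
contact_force: [-0.2, 1.4, -0.4]
gripper_width: 0.261
grasp_force: 59.1
```

move_arm(increments=[0,0,1,0,0,0,0,0,0,0])

```text
time: 12.92
tool_pos: [0.4407, -0.3082, 0.1772]
tool_rot: [0.0, 0.99, 0.144, 0.0]
contact_force: [-0.7, 0.4, 1.9]
gripper_width: 0.264
grasp_force: 59.5
```

The brush is on the floor of the holder (1.9 N). I release gently and retract.

move_arm(increments=[0,0,0,0,0.35,0,0,0,0,0.5,0,0,0,0,0.8,0,0,0,0,1,0,0,0,0,1,0,0,0,0,1,0,0,0,0,1,0,0,0,0,1])

```text
time: 13.58
tool_pos: [0.4404, -0.308, 0.1763]
tool_rot: [-0.0, 0.99, 0.144, -0.0]
contact_force: [-0.1, 0.1, -0.1]
gripper_width: 1.004
grasp_force: 0.0
```

move_arm(increments=[0,0,-10,0,1,0,0,-20,0,1,0,0,-25,0,1,0,0,-25,0,1,0,0,-25,0,1,0,0,-20,0,1,0,0,0,0,1,0,0,0,0,1])

```text
time: 14.25
tool_pos: [0.4409, -0.3085, 0.3036]
tool_rot: [0.002, 0.99, 0.144, 0.001]
contact_force: [1.1, 0.2, -1.4]
gripper_width: 0.999
grasp_force: 0.0
```

Run:
```python
from h import *
s,w=wrist();print(s["tool_pos"],s["gripper_width"],s["contact_force"])
cv2.imwrite("pics/end.png",np.hstack([cv2.resize(f["image"],(400,300),interpolation=cv2.INTER_AREA) for f in(w,grab("scene"))]))
```

```text
[ 0.44093677 -0.30846471  0.30357258] 0.9990297286468616 [ 1.06645685  0.19278509 -1.39051369]
```

View pics/end.png

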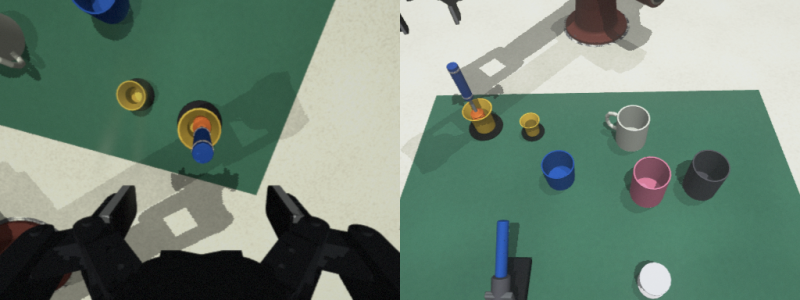

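The brush stands upright in the large holder (wrist (202,140), scene (470,95)) with the gripper clear. The pot (707,175) and mug (632,127) are where they were, so I hand the job in.

```bash
python3 -c "
from plant import manip
print(manip.job_done())"
```

```text
the job is handed in; nothing more can be done
None
```

The job is handed in at about 14 s of the 48 s allowed: the brush touched the pot's bottom twice (8 N and 12 N), with a draw up to near the rim between, and is back down in the large holder and released, with pot and mug unmoved; no verdict came back.

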